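File the whole sample boards on the lever arch, box the odd ones

TASK

Lift the lever of the ring file until its arches stand fully open, lay every whole sample board (full rectangle, two holes) flat on the file, holed edge towards the hinge mechanism, with the two posts through its holes, then press the lever fully down so that the arches close over the posts. The odd boards, one with a snapped-off corner and one too short (either may be missing), belong in the front well of the grey case: slide its cover back, put them inside, and slide the cover fully shut. Leave everything else on the bench where it is.

Things in the scene. Friction and masses are not known exactly. Their poses are not given: they have to be found in the camera images.
- ring_file: Ring file fixed to the bench: flat grey board, top face at z = 8 mm, spanning x = -70 to +100, y = -145 to +85 mm of its frame. Origin on the bench; x points from the open front to the steel mechanism at the back, z up; yaw within 0.18 rad of the world's. Steel shaft along y at x = +75, z = 24 mm carries two arches (y = -46, +46); open, they lie back behind it, at most 90 mm high, x to +130 mm
- file_place (a point): Point on the file's top face (file x = +5, y = 0, z = 8 mm) where the underside centre of the first filed board belongs, its x axis along the file's x (holes towards the mechanism); later boards stack on it, 10 mm each
- post_left (a point): Top of the left upright steel post (file x = +20, y = +46 mm), 7 mm thick, round top at z = 57 mm. Closed arches come down on the two post tops from the mechanism side, up to 70 mm high
- post_right (a point): Top of the right post (file x = +20, y = -46 mm), otherwise the same
- lever (a joint): The lever that opens the arches, on the file's right side (y = -100 mm of the file). rad: 0 = pressed fully down, arches closed, lever pointing forward (file -x) and 0.1 rad upward; 1.1 = lifted fully, arches wide open (they turn 1.45 times as far as the lever). It stays where it is left by friction (about 1.2 N at its pad), no spring
- lever_pad (a point): Centre of the black pad at the lever's free end, 34 mm along the lever, 16 mm wide (along file y), 10 mm thick, 103 mm from the lever's hinge. About 34 mm above the bench when down; the file's top face below it is at 8 mm; over 20 mm free on either side. Moves with the lever
- lever_hinge (a point): Point on the lever's hinge axis, level with the lever's middle plane: file x = +75, y = -100, z = 24 mm. The axis runs along file y; lifting carries the pad up and then back towards file +x
- case: Grey steel case fixed to the bench. Origin on the bench under the centre of its open front well; x points from the well to the closed rear compartment, z up; yaw within 0.15 rad of the world's. Well inside: 135 (x) x 165 (y) mm, floor at z = 4 mm, 5 mm walls up to z = 44 mm. Behind the well (x = +68 to +218 mm) a solid closed compartment, 44 mm high, over which the cover slides back
- cover (a joint): Slide of the case's thin aluminium cover (m): 0 = fully shut over the well, 0.138 = fully back, well open; moves along case +x, friction about 1.5 N, stays where it is left
- cover_rib (a point): Centre of the top part of the cover's black grip rib, 12 mm thick (case x), 70 mm long (case y), standing from z = 49 to 66 mm above the bench; this point is at z = 66 mm and moves with the cover (case x = -45 mm when shut). The cover's top face round it is at z = 49 mm
- board_1: a whole sample board: plywood rectangle 60 (its x) x 130 (its y) x 10 mm thick, with two square-cornered holes 16 (x) x 18 (y) mm through it, centred at x = +15, y = -46 and +46 mm. Origin at the centre of the underside, z up. May be absent
- board_2: a whole sample board: plywood rectangle 60 (its x) x 130 (its y) x 10 mm thick, with two square-cornered holes 16 (x) x 18 (y) mm through it, centred at x = +15, y = -46 and +46 mm. Origin at the centre of the underside, z up. May be absent
- board_3: a whole sample board: plywood rectangle 60 (its x) x 130 (its y) x 10 mm thick, with two square-cornered holes 16 (x) x 18 (y) mm through it, centred at x = +15, y = -46 and +46 mm. Origin at the centre of the underside, z up. May be absent
- odd_snapped: An odd board: like a whole board (origin at the centre of the underside of what was the 60 x 130 mm outline, 10 mm thick), but the corner beyond x = -5 and y = -15 mm is snapped off, with one hole gone; full 60 mm width remains for y = -15 to +65 mm, its hole at x = +15, y = +46 mm. May be absent
- odd_short: An odd board: too short, 60 (x) x 85 (y) x 10 mm, one hole 16 x 18 mm at x = +15, y = +23.5 mm. Origin at the centre of the underside. May be absent
- offcut_6: A bystander lying among the boards: brown wood offcut 50 (x) x 75 (y) x 30 mm, no holes; leave it alone
- tape_measure: A bystander behind the boards, on the left: yellow tape measure standing on edge, 35 (x) x 93 (y) x 66 mm high; leave it alone
Things that resemble listed ones, but are neither listed nor needed, are in the scene too. Leave any blue look-alike of the board_3 alone.

How it is judged:
On the way, in this order (a step that is already met when the one before it is completed fails the run):
1. the lever is lifted and the arches stand open (value of joint lever above 0.95 rad), for 0.2 s.
2. with the arches open, every whole board lies flat over both posts (value of joint lever above 0.8 rad and x of board_1 in the frame of ring_file between -0.007 and 0.017 m and y of board_1 in the frame of ring_file between -0.012 and 0.012 m and z of board_1 in the frame of ring_file between 0.004 and 0.034 m and angle between the x axis of each of board_1, board_2, board_3 and the x axis of ring_file, either way round below 0.2 rad and angle between each of board_1, board_2, board_3's own z axis and vertical below 0.12 rad and x of board_2 in the frame of ring_file between -0.007 and 0.017 m and y of board_2 in the frame of ring_file between -0.012 and 0.012 m and z of board_2 in the frame of ring_file between 0.004 and 0.034 m and x of board_3 in the frame of ring_file between -0.007 and 0.017 m and y of board_3 in the frame of ring_file between -0.012 and 0.012 m and z of board_3 in the frame of ring_file between 0.004 and 0.034 m), for 0.2 s.
3. the lever is pressed fully down over the filed boards (value of joint lever below 0.06 rad and x of board_1 in the frame of ring_file between -0.007 and 0.017 m and y of board_1 in the frame of ring_file between -0.012 and 0.012 m and z of board_1 in the frame of ring_file between 0.004 and 0.034 m and angle between the x axis of each of board_1, board_2, board_3 and the x axis of ring_file, either way round below 0.2 rad and angle between each of board_1, board_2, board_3's own z axis and vertical below 0.12 rad and x of board_2 in the frame of ring_file between -0.007 and 0.017 m and y of board_2 in the frame of ring_file between -0.012 and 0.012 m and z of board_2 in the frame of ring_file between 0.004 and 0.034 m and x of board_3 in the frame of ring_file between -0.007 and 0.017 m and y of board_3 in the frame of ring_file between -0.012 and 0.012 m and z of board_3 in the frame of ring_file between 0.004 and 0.034 m), for 0.2 s.
At the end, for the whole second after the job is handed in: Whole boards flat over both posts (centre within 12 mm of place, underside 4 to 34 mm high, yaw within 0.2 rad, tilt under 0.12), lever under 0.06 rad, odd boards in the well (origin within 60 mm in x, 70 in y of its centre, under 40 mm high), cover within 6 mm of shut, boards at rest (all of step 3 and value of joint cover below 0.006 m and x of odd_snapped in the frame of case between -0.06 and 0.06 m and y of odd_snapped in the frame of case between -0.07 and 0.07 m and z of odd_snapped in the frame of case between 0 and 0.04 m and x of odd_short in the frame of case between -0.06 and 0.06 m and y of odd_short in the frame of case between -0.07 and 0.07 m and z of odd_short in the frame of case between 0 and 0.04 m and linear speed of each of board_1, board_2, board_3, odd_snapped, odd_short below 0.02 m/s); the robot touches nothing.
It fails at once if a bystander is moved more than 50 mm (distance of any of offcut_6, tape_measure from where it was at the start of the episode above 0.05 m).
Of board_1, board_2, board_3 only 2 to 3 are there at a start; the rules pass over those that are not, and their reading is None.
Of odd_snapped, odd_short only 1 to 2 are there at a start; the rules pass over those that are not, and their reading is None.
At some moment in a run one of board_1, board_2, board_3, odd_snapped, odd_short may be knocked a few centimetres aside while the robot is not near it.
Once in a run the grip may slacken for a moment while it holds something.
It also fails if it takes over 210 s, if anything falls off the work surface, if the arm or the gripper's body presses on something with over 40 N, if the wrist force passes 120 N, or if a joint passes its speed limit or range.

ROBOT

A 6-joint arm with a two-finger parallel gripper is mounted at the origin on the work surface; the furniture and walls round the work are solid. World frame = base frame: x ahead of the robot, y to its left, z up, the work surface at z = 0. Lengths are in m, angles in rad, forces in N, time in s.
With the tool pointing down it reaches from about 0.4 to 0.825 m from the base axis. Payload 7 kg.
Tool frame: the origin (TCP) lies at the very end of the fingers, on their centre line; the grasp point (between the pads) lies 19 mm behind it (arm.grip_point_offset is the distance from the TCP to the grasp point, in m); z points along the fingers, y is the line along which they close (so a half turn about z gives the same grasp; the last joint's range is limited). The gripper opens to 88 mm and grips with 3 to 60 N. Pads are 19 mm wide; open, the fingers measure 130 mm over their backs; the gripper's body (78 mm by 193 mm) begins 47 mm behind the grasp point.
Start: joints at [-0.887, 0.359, 0.012, 0, -1.224, -0.288], TCP at [0.26, -0.623, 0.227] pointing down, gripper open.
Joint ranges: [-3.07, 3.07], [-1.43, 2.12], [-1.02, 1.25], [-3.03, 1.67], [-3.05, -0], [-3.03, 3.03]. Speed limits (rad/s): [2.39, 2.39, 3.01, 3.14, 3.14, 3.14].

INTERFACE

Orientations are given as [roll, pitch, yaw] about the fixed x, y, z axes, in that order (R = Rz(yaw) Ry(pitch) Rx(roll)).
In Python, from station import arm, cams gives the robot as it stands.
- The arm moves only by the shell command python3 -m handwheel 'ROWS' [FORCE]. ROWS is JSON, a list that holds one entry, the list of rows, each a list of 7 numbers: the shift along the tool's x, y, z normalised to -1 to 1, where 1 is 0.08 m, then the turn, a rotation vector about the tool's x, y, z normalised to -1 to 1, where 1 is 0.5 rad, then the closure in counts, from 0 (fully open) to 255 (shut). In form: [[[x, y, z, wx, wy, wz, hand], ...]]. A call has 1 to 5 rows; each row is the pose to reach, as a shift and turn from the pose commanded when the call began, along the tool's axes at that moment; what a row does not reach only later rows make up. A row lasts 1/8 s, in which the tool goes at most 62.5 mm and 10.7 degrees, less where a joint would pass 70% of its speed; a pose out of reach is approached as far as the arm can. A call with a number of a shift or a turn outside -1 to 1 is refused whole. A call with a gripper value outside its range is refused whole. The fingers move at their own pace and stop on an object; FORCE is the grip in N (left out, the last holds). Time passes only in rows, so rows that repeat a pose let the fingers close. It gives the time, the measured TCP pose, the force, the opening and the grip force at its end, in the units of the state.
- arm.get_state(): the state, without advancing time (a new reading comes with each control period).
- cams.grab_frame(name): name is "side" or "top"; returns the picture (400x640x3 uint8, blue, green, red); there is no depth.
- cams.camera_info(name): a dict with "camera_matrix" (3x3 intrinsics, pixels), "R" (3x3) and "t" (3): a world point X has camera coordinates R X + t. Camera axes: x right, y down, z forward; pixel columns grow to the right and rows downward; lengths in m; the calibration is good to about 2 mm. A picture is of the moment at which its call begins. camera_info takes no time and is no camera call.
- arm.job_done(): hands the job in; it is judged then, once.
The state is a dict: "t": time; "q": joint angles; "qd": joint speeds; "joint_efforts": joint torques, N m; "eef_pos": TCP position; "ee_rot": TCP orientation; "force": force on the tool from outside, world axes, zero at the start; "moment": the same for the moment, N m; "width": finger opening in m; "gripper_force": force on a finger pad.
Only numpy, scipy, OpenCV 4.12 (cv2) and the standard library are available. Lean on these libraries where they do the work, as an engineer would, in place of code of your own. Each camera call takes 0.05 s, during which the arm holds its last target. There are 200 camera calls.

## Working session

There is one attempt and no reset: what is moved stays moved. The work goes in short steps, Python scripts to look and compute and a shell command to move; the robot and the scene stay as the last step left them, time stands still between calls to the robot, and variables do not carry over. Pictures are saved under pics/ and viewed, at most 17 in all, crops included, and the job is handed in when it is done.

```bash
ls; mkdir -p pics; python3 - <<'E'
from station import arm,cams
import cv2
for n in ("top","side"):
    cv2.imwrite(f"pics/{n}0.png",cams.grab_frame(n)); c=cams.camera_info(n); print(n,c)
print(arm.get_state())
E
```

```text
pics
top {'camera_matrix': array([[440.89563222,   0.        , 308.89487758],
       [  0.        , 440.89563222, 200.48962071],
       [  0.        ,   0.        ,   1.        ]]), 'R': array([[ 0.01276651, -0.99989738,  0.00650025],
       [-0.99418325, -0.01338828, -0.1068664 ],
       [ 0.10694246, -0.00509813, -0.99425214]]), 't': array([0.06800619, 0.59825446, 1.69182933])}
side {'camera_matrix': array([[491.8415466 ,   0.        , 314.99797303],
       [  0.        , 491.8415466 , 199.0064435 ],
       [  0.        ,   0.        ,   1.        ]]), 'R': array([[-0.83636271, -0.54759839,  0.02516782],
       [-0.21781918,  0.28984843, -0.93195638],
       [ 0.50304296, -0.7849356 , -0.36169585]]), 't': array([0.5466077 , 0.17269535, 1.31740207])}
{'t': 0.1, 'q': array([-8.86895319e-01,  3.59343491e-01,  1.11499850e-02, -2.97832908e-04,
       -1.22410448e+00, -2.88100851e-01]), 'qd': array([-0.00066599, -0.00072537,  0.00208368,  0.00104103, -0.00033427,
       -0.00016595]), 'joint_efforts': array([-1.30785924e-03, -5.84163344e+01,  2.93750417e+01,  7.01565877e+00,
        1.01567965e-02, -6.07042148e-05]), 'eef_pos': array([ 0.26004645, -0.62242212,  0.22569984]), 'ee_rot': array([ 3.14007333e+00, -1.58250569e-04, -2.74589379e+00]), 'force': array([-0.8338631 , -0.25848149,  0.06572948]), 'moment': array([ 0.0406997 ,  0.01916397, -0.03465068]), 'gripper_force': 0.0, 'width': 0.08772296466244169}
```

View pics/top0.png

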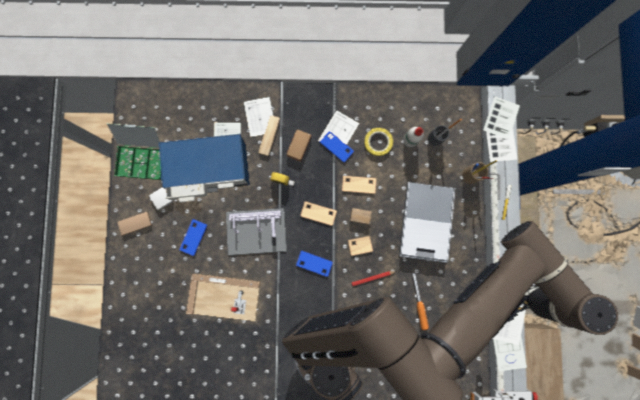

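View pics/side0.png

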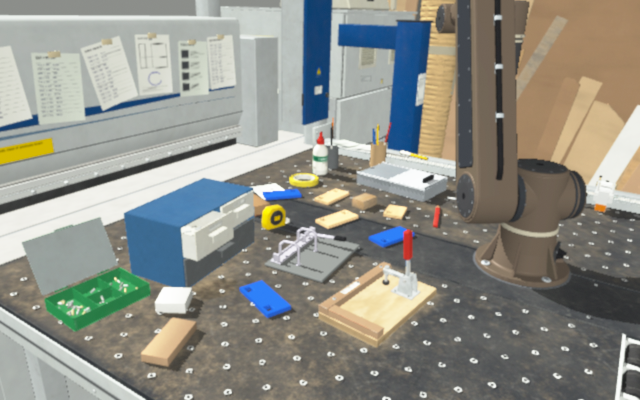

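The top view shows the ring file near (256,232), the case near (428,222), whole-board candidates at (319,213) and (359,184), a short one at (360,246), and a tan piece at (269,137). The brown offcut is at (361,216), and the blue look-alikes are at (336,147), (314,263) and (193,238). I'll enlarge that area.

```bash
cat > h.py <<'E'
import numpy as np, cv2
from station import arm,cams
from scipy.spatial.transform import Rotation as Ro
def w2p(n,X):
    c=cams.camera_info(n); X=np.atleast_2d(X); 
    return cv2.projectPoints(X.astype(float),cv2.Rodrigues(c['R'])[0],np.array(c['t']),c['camera_matrix'],None)[0][:,0]
def p2w(n,p,z):
    c=cams.camera_info(n); p=np.atleast_2d(p).astype(float); z=np.broadcast_to(z,len(p))
    d=np.c_[p,np.ones(len(p))]@np.linalg.inv(c['camera_matrix']).T@c['R']; o=-c['R'].T@c['t']
    return o+d*((z-o[2])/d[:,2])[:,None]
def crop(n,u,v,w,h,k,name,f=None):
    f=cams.grab_frame(n) if f is None else f
    cv2.imwrite('pics/'+name,cv2.resize(f[v:v+h,u:u+w],None,fx=k,fy=k,interpolation=cv2.INTER_CUBIC))
E
python3 - <<'E'
from h import *
f=cv2.imread('pics/top0.png')
crop('top',215,170,160,100,5,'c1.png',f)
E
```

```text
(no output)
```

View pics/c1.png

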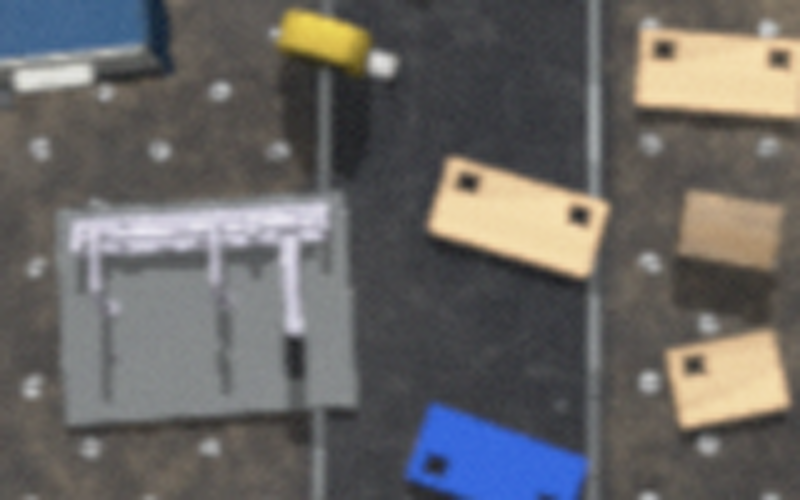

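```bash
python3 - <<'E'
from h import *
f=cv2.imread('pics/top0.png'); s=cv2.imread('pics/side0.png')
a=cv2.resize(f[175:270,395:460],None,fx=5.5,fy=5.5,interpolation=cv2.INTER_CUBIC)
b=cv2.resize(s[170:270,290:420],None,fx=3.3,fy=3.3,interpolation=cv2.INTER_CUBIC)
e=cv2.resize(f[110:170,240:320],None,fx=2,fy=2)
H=540; im=np.zeros((H,800,3),np.uint8); im[:a.shape[0],:a.shape[1]]=a; im[:b.shape[0],365:365+b.shape[1]]=b; im[340:340+e.shape[0],365:365+e.shape[1]]=e
cv2.imwrite('pics/c2.png',im)
hsv=cv2.cvtColor(f,cv2.COLOR_BGR2HSV)
m=cv2.inRange(hsv,(8,50,150),(30,160,255))
cs,_=cv2.findContours(m,cv2.RETR_EXTERNAL,cv2.CHAIN_APPROX_NONE)
for c in cs:
    A=cv2.contourArea(c)
    if A<100 or A>1500: continue
    (u,v),wh,an=cv2.minAreaRect(c); bx=cv2.boxPoints(((u,v),(wh[0]+1,wh[1]+1),an)); W=p2w('top',bx,0.01)[:,:2]
    e=[W[1]-W[0],W[2]-W[1]]; L=[np.linalg.norm(x) for x in e]; l=e[int(np.argmax(L))]
    print(A,(u,v),'ctr',W.mean(0).round(4),'dims',np.round(L,3),'long-axis ang',np.arctan2(l[1],l[0]).round(3))
# file
p=np.array([[60,210],[68,425],[357,407],[345,195]])/5+[215,170]
W=p2w('top',p,0.008)[:,:2]; print(W.round(4),[np.linalg.norm(W[i]-W[(i+1)%4]).round(3) for i in range(4)])
M=np.array([[100,85],[-70,85],[-70,-145],[100,-145]])/1e3
from scipy.optimize import least_squares
r=least_squares(lambda x:(M@np.array([[np.cos(x[2]),np.sin(x[2])],[-np.sin(x[2]),np.cos(x[2])]])+x[:2]-W).ravel(),[.6,.2,0]); print('file',r.x,r.fun.round(4))
E
```

```text
309.0 (81.5, 389.0) ctr [-0.1271  0.9245] dims [0.121 0.076] long-axis ang -1.56
109.0 (622.7420043945312, 365.7229309082031) ctr [-0.0194 -1.1322] dims [0.062 0.058] long-axis ang -0.558
112.5 (536.070068359375, 318.8794250488281) ctr [ 0.1518 -0.8072] dims [0.039 0.091] long-axis ang -1.62
327.0 (359.990234375, 245.28778076171875) ctr [ 0.4258 -0.1268] dims [0.094 0.066] long-axis ang -1.348
378.0 (133.84999084472656, 222.5500030517578) ctr [0.5033 0.7621] dims [0.124 0.058] long-axis ang -1.23
188.0 (360.384033203125, 215.3879852294922) ctr [ 0.5433 -0.1283] dims [0.052 0.077] long-axis ang -1.738
482.5 (318.3057556152344, 213.0605010986328) ctr [0.5503 0.038 ] dims [0.066 0.138] long-axis ang -1.845
489.0 (359.0029296875, 183.96177673339844) ctr [ 0.6685 -0.1228] dims [0.068 0.14 ] long-axis ang -1.635
735.5 (538.50732421875, 143.03414916992188) ctr [ 0.8452 -0.8466] dims [0.19  0.111] long-axis ang -1.344
312.0 (298.32989501953125, 143.74227905273438) ctr [0.8283 0.121 ] dims [0.11 0.06] long-axis ang -0.344
570.0 (378.5, 141.0) ctr [ 0.8442 -0.2011] dims [0.113 0.111] long-axis ang -1.556
331.5 (268.5572509765625, 134.67730712890625) ctr [0.864  0.2412] dims [0.166 0.046] long-axis ang -0.278
779.5 (89.0, 127.5) ctr [0.8829 0.9629] dims [0.197 0.124] long-axis ang -1.556
[[0.5498 0.3984]
 [0.3815 0.3867]
 [0.3983 0.1612]
 [0.5647 0.1737]] [np.float64(0.169), np.float64(0.226), np.float64(0.167), np.float64(0.225)]
file [0.45647762 0.30887588 0.07105739] [ 0.0004  0.0023 -0.0008  0.002  -0.0013 -0.0019  0.0018 -0.0024]
```

View pics/c2.png

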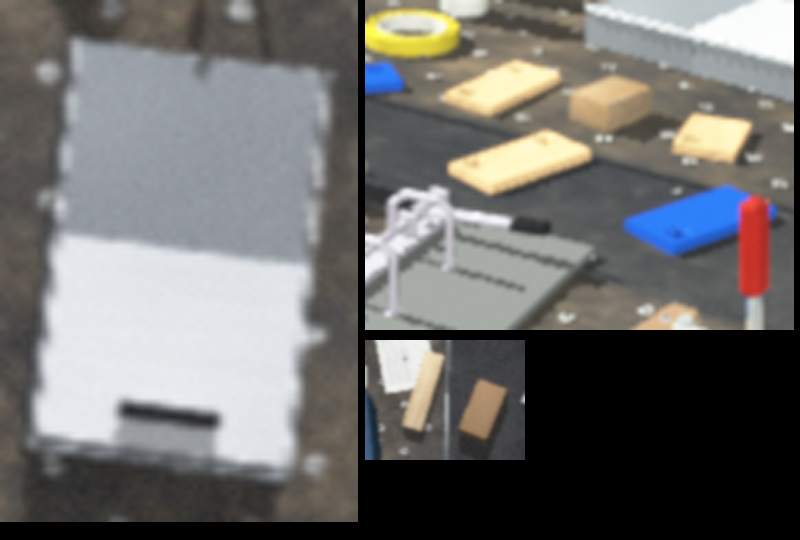

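The side crop confirms single boards: two whole ones with two holes each, and one short board with one hole. No snapped board is visible, and (269,137) is a plain strip without holes. Next I fit the case and check the models with an overlay.

```bash
cat > mv.py <<'E'
import sys
from h import *
x,y,z,yaw=map(float,sys.argv[1:5]); s=arm.get_state()
R=Ro.from_euler('xyz',s['ee_rot']).as_matrix(); Rt=Ro.from_euler('xyz',[np.pi,0,yaw]).as_matrix()
d=R.T@(np.array([x,y,z])-s['eef_pos'])/.08; w=Ro.from_matrix(R.T@Rt).as_rotvec()/.5
print('pos',s['eef_pos'].round(4),'rot',s['ee_rot'].round(3),'w',round(s['width'],4),'t',s['t'],'| shift',d.round(3),'turn',w.round(3),'shift if at new yaw',(Rt.T@R@d).round(3))
E
python3 - <<'E'
from h import *
from scipy.optimize import least_squares
f=cv2.imread('pics/top0.png'); o=np.array([395,175])
P=np.array([[72,40],[330,70],[33,432],[290,470],[169,413]])/5.5+o
Z=[.044,.044,.049,.049,.066]; W=p2w('top',P,Z)[:,:2]; print(W.round(4))
M=np.array([[218,87],[218,-87],[-70,87],[-70,-87],[-45,0]])/1e3
rot=lambda a:np.array([[np.cos(a),np.sin(a)],[-np.sin(a),np.cos(a)]])
r=least_squares(lambda x:(M@rot(x[2])+x[:2]-W).ravel(),[.5,-.3,0]); print('case',r.x.round(4),r.fun.reshape(-1,2).round(4))
F=[.4565,.3089,.071]
def fw(pts): pts=np.array(pts)/1e3; return np.c_[pts[:,:2]@rot(F[2])+F[:2],pts[:,2]]
pts=fw([[100,85,8],[-70,85,8],[-70,-145,8],[100,-145,8],[75,-100,24],[-27.5,-100,34],[20,46,57],[20,-46,57],[5,0,8]])
print(pts.round(4)); 
s=cv2.imread('pics/side0.png'); k=6
def dr(n,im,pts,u,v,w,h):
    g=cv2.resize(im[v:v+h,u:u+w],None,fx=k,fy=k,interpolation=cv2.INTER_CUBIC)
    for p in w2p(n,pts): cv2.circle(g,tuple(int(q) for q in (p-[u,v]+.5)*k),3,(0,0,255),-1)
    return g
g1=dr('top',f,pts,220,205,72,56); g2=dr('side',s,pts,250,215,120,75)
im=np.zeros((580,720,3),np.uint8); im[:g1.shape[0],:g1.shape[1]]=g1
g2=g2[:, :720]; 
h=580-336; g2=cv2.resize(g2,None,fx=.54,fy=.54); im[336:336+g2.shape[0],:g2.shape[1]]=g2; cv2.imwrite('pics/c3.png',im)
E
python3 mv.py .4362 .2073 .2 -3.07
```

```text
[[ 0.6728 -0.3105]
 [ 0.6538 -0.4936]
 [ 0.3961 -0.279 ]
 [ 0.3721 -0.4576]
 [ 0.4104 -0.3694]]
case [ 0.4512 -0.376  -0.1212] [[ 0.0054 -0.0055]
 [ 0.0033  0.0049]
 [-0.0038 -0.0021]
 [-0.0009  0.0038]
 [-0.0039 -0.0011]]
[[0.5502 0.4008 0.008 ]
 [0.3806 0.3887 0.008 ]
 [0.397  0.1593 0.008 ]
 [0.5665 0.1714 0.008 ]
 [0.5384 0.2145 0.024 ]
 [0.4362 0.2072 0.034 ]
 [0.4732 0.3562 0.057 ]
 [0.4797 0.2644 0.057 ]
 [0.4615 0.3093 0.008 ]]
pos [ 0.26   -0.6224  0.2257] rot [ 3.14  -0.    -2.746] w 0.0877 t 0.1 | shift [-6.03   8.721  0.334] turn [ 0.003 -0.001  0.648] shift if at new yaw [-2.938 10.187  0.321]
```

View pics/c3.png

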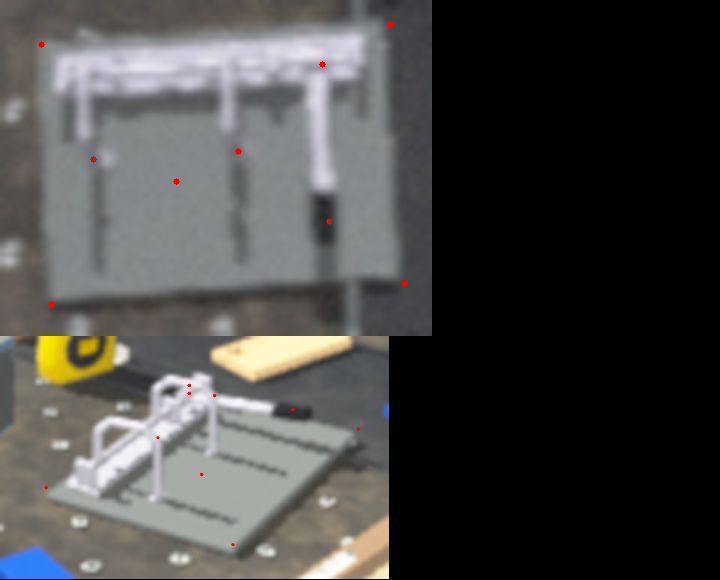

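```bash
H="python3 -m handwheel"
$H '[[[0,0,0,0,0,0.65,0],[0,0,0,0,0,0.65,0]]]' 
$H '[[[-0.5,0.5,0,0,0,0,0],[-1,1,0,0,0,0,0]]]' >/dev/null
$H '[[[-0.5,0.5,0,0,0,0,0],[-1,1,0,0,0,0,0]]]'>/dev/null
$H '[[[-0.5,0.5,0,0,0,0,0],[-0.9,1,0,0,0,0,0]]]'>/dev/null
$H '[[[0,0.5,0,0,0,0,0],[0,1,0,0,0,0,0]]]'>/dev/null
$H '[[[0,0.5,0,0,0,0,0],[0,1,0,0,0,0,0]]]'>/dev/null
$H '[[[0,0.5,0,0,0,0,0],[0,1,0,0,0,0,0]]]'>/dev/null
$H '[[[0,0.5,0,0,0,0,0],[0,1,0,0,0,0,0]]]'>/dev/null
$H '[[[0,0.5,0,0,0,0,0],[0,1,0,0,0,0,0]]]'>/dev/null
$H '[[[0,0.5,0,0,0,0,0],[0,1,0,0,0,0,0]]]'>/dev/null
$H '[[[0,0.5,0,0,0,0,0],[0,1,0,0,0,0,0],[0,1,0,0,0,0,0]]]'
python3 mv.py .4362 .2073 .1 -3.07
cat > fit.py <<'E'
from h import *
from scipy.optimize import least_squares
from scipy.ndimage import map_coordinates
rot=lambda a:np.array([[np.cos(a),np.sin(a)],[-np.sin(a),np.cos(a)]])
def fit(x,M,edges,f,rng=4,it=4):
    """M: 3D model pts (m); edges: index pairs; aligns pose x,y,yaw to strongest image edges"""
    g=cv2.GaussianBlur(f,(3,3),0).astype(float)
    proj=lambda x,P:w2p('top',np.c_[P[:,:2]@rot(x[2])+x[:2],P[:,2]])
    for _ in range(it):
        S=[];N=[];D=[]
        for a,b in edges:
            P=M[a]+np.linspace(.12,.88,25)[:,None]*(M[b]-M[a]); p=proj(x,P); d=p[-1]-p[0]; n=np.array([-d[1],d[0]])/np.hypot(*d)
            t=np.arange(-rng,rng+.01,.2)
            q=p[:,None]+t[None,:,None]*n
            pr=np.stack([map_coordinates(g[...,c],[q[...,1],q[...,0]],order=1) for c in range(3)]).mean(1)
            gr=np.abs(np.gradient(pr,axis=1)).sum(0); gr=gr*(gr>.6*gr.max()); k=gr.argmax(); lo=max(0,k-6); sl=slice(lo,k+7)
            off=(gr[sl]*t[sl]).sum()/gr[sl].sum()
            S.append(P);N.append(n);D.append((p+off*n))
        r=least_squares(lambda y:np.concatenate([(proj(y,P)-q)@n/5 for P,n,q in zip(S,N,D)]),x,loss='soft_l1',x_scale=[.01,.01,.01]); x=r.x
    res=[((proj(x,P)-q)@n).mean().round(2) for P,n,q in zip(S,N,D)]
    return x,res
E
python3 - <<'E'
from fit import *
f=cv2.imread('pics/top0.png')
M=np.array([[100,85,8],[-70,85,8],[-70,-145,8],[100,-145,8]])/1e3
print('file',fit([.4565,.3089,.071],M,[(0,1),(1,2),(2,3),(3,0)],f))
M=np.array([[218,87.5,44],[218,-87.5,44],[68,87.5,44],[68,-87.5,44]])/1e3
print('case',fit([.4512,-.376,-.121],M,[(0,1),(0,2),(1,3)],f))
for n,c in (('A',[.5503,.038,-.274]),('B',[.6685,-.1228,-.064]),('C',[.4258,-.1268,.223])):
    h=.0425 if n=='C' else .065
    M=np.array([[.03,h,.01],[-.03,h,.01],[-.03,-h,.01],[.03,-h,.01]])
    print(n,fit(c,M,[(0,1),(1,2),(2,3),(3,0)],f,2))
E
```

```text
t: 0.35
eef_pos: [0.2601, -0.6225, 0.226]
ee_rot: [3.141, -0.0, -3.076]
force: [0.1, 0.2, 0.0]
width: 0.0878
gripper_force: 0.0
t: 2.98
eef_pos: [0.4347, 0.1936, 0.2262]
ee_rot: [-3.141, -0.0, -3.068]
force: [-0.3, 0.0, 0.6]
width: 0.0874
gripper_force: 0.0
pos [0.4347 0.1936 0.2262] rot [-3.141 -0.    -3.068] w 0.0874 t 2.975 | shift [-0.032  0.17   1.577] turn [-0.001 -0.001  0.004] shift if at new yaw [-0.03   0.169  1.577]
file (array([0.45650446, 0.31200196, 0.07107235]), [np.float64(0.2), np.float64(0.98), np.float64(0.2), np.float64(1.0)])
case (array([ 0.44833688, -0.37594443, -0.12100677]), [np.float64(0.0), np.float64(-1.45), np.float64(1.45)])
A (array([ 0.55087623,  0.03826972, -0.27399943]), [np.float64(-0.35), np.float64(-0.38), np.float64(-0.35), np.float64(-0.38)])
B (array([ 0.6682024 , -0.12136987, -0.06397945]), [np.float64(-0.35), np.float64(-0.29), np.float64(-0.35), np.float64(-0.3)])
C (array([ 0.42594254, -0.12689361,  0.22299875]), [np.float64(-0.2), np.float64(-0.29), np.float64(-0.2), np.float64(-0.29)])
```

```bash
H="python3 -m handwheel"
$H '[[[-0.02,0.2,0.5,0,0,0,125],[-0.02,0.2,1,0,0,0,125],[-0.02,0.2,1,0,0,0,125],[-0.02,0.2,1,0,0,0,125]]]'>/dev/null
$H '[[[0,0,0.6,0,0,0,125],[0,0,0.6,0,0,0,125],[0,0,0.6,0,0,0,125]]]'
python3 - <<'E'
from h import *
crop('top',235,200,60,50,6,'a.png'); crop('side',290,190,100,80,5,'b.png')
a=cv2.imread('pics/a.png');b=cv2.imread('pics/b.png'); im=np.zeros((400,800,3),np.uint8); im[:300,:300]=a[:, :300]; im[:,300:]=b; cv2.imwrite('pics/c4.png',im)
E
python3 mv.py .4362 .2103 .018 -3.07
```

```text
t: 3.85
eef_pos: [0.4366, 0.2083, 0.1006]
ee_rot: [3.141, 0.002, -3.07]
force: [0.5, 0.2, 0.3]
width: 0.0446
gripper_force: 0.0
pos [0.4366 0.2086 0.1007] rot [ 3.14e+00  3.00e-03 -3.07e+00] w 0.0447 t 3.95 | shift [0.006 0.02  1.033] turn [ 0.004  0.005 -0.001] shift if at new yaw [0.003 0.022 1.033]
```

View pics/c4.png

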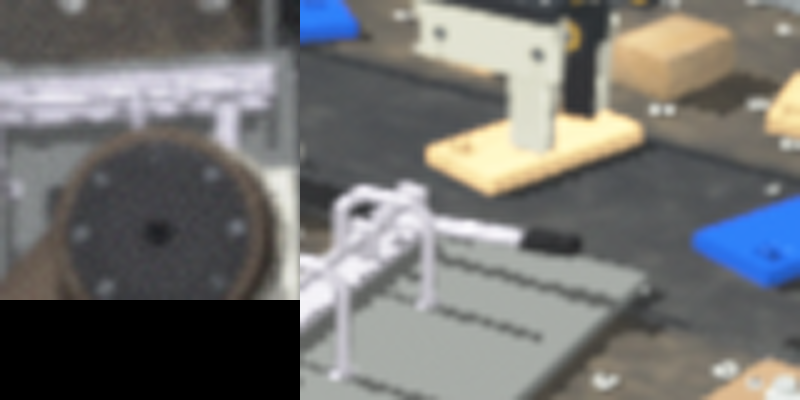

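The side crop shows the fingers straddling above the pad (550,240), so I descend and close.

```bash
H="python3 -m handwheel"
$H '[[[0,0.02,0.5,0,0,0,125],[0,0.02,1,0,0,0,125],[0,0.02,1,0,0,0,125]]]'
$H '[[[0,0,0,0,0,0,255],[0,0,0,0,0,0,255],[0,0,0,0,0,0,255],[0,0,0,0,0,0,255]]]' 15
python3 - <<'E'
import numpy as np
for th in (.1,.4,.7,1.0,1.2): print(th, (-.103*np.cos(th)+.1025).round(4),(.103*np.sin(th)-.0103).round(4))
E
```

```text
t: 4.32
eef_pos: [0.4346, 0.2084, 0.0177]
ee_rot: [-3.139, -0.003, -3.071]
force: [-1.0, -0.1, 0.2]
width: 0.0446
gripper_force: 0.0
t: 4.82
eef_pos: [0.4359, 0.2103, 0.0195]
ee_rot: [3.14, 0.002, -3.071]
force: [-2.9, 2.9, 5.6]
width: 0.0159
gripper_force: 15.0
0.1 0.0 -0.0
0.4 0.0076 0.0298
0.7 0.0237 0.0561
1.0 0.0468 0.0764
1.2 0.0652 0.0857
```

```bash
H="python3 -m handwheel"
$H '[[[-0.03,0,-0.19,0,0,0,255],[-0.095,0,-0.37,0,0,0,255],[-0.18,0,-0.54,0,0,0,255],[-0.3,0,-0.7,0,0,0,255],[-0.3,0,-0.7,0,0,0,255]]]'
$H '[[[-0.14,0,-0.14,0,0,0,255],[-0.285,0,-0.25,0,0,0,255],[-0.38,0,-0.31,0,0,0,255],[-0.49,0,-0.36,0,0,0,255],[-0.49,0,-0.36,0,0,0,255]]]'
python3 - <<'E'
from h import *
crop('side',250,170,130,110,5,'c5.png')
E
```

```text
t: 5.45
eef_pos: [0.4599, 0.2122, 0.0758]
ee_rot: [3.139, 0.002, -3.071]
force: [-7.5, 4.3, 7.9]
width: 0.0162
gripper_force: 15.0
t: 6.08
eef_pos: [0.4992, 0.2153, 0.1041]
ee_rot: [3.139, 0.002, -3.071]
force: [-3.1, 5.3, 4.5]
width: 0.016
gripper_force: 15.0
```

View pics/c5.png

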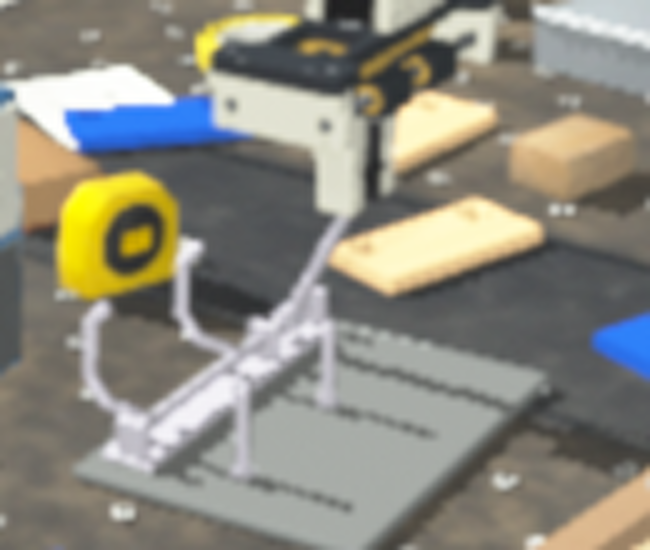

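```bash
H="python3 -m handwheel"
$H '[[[0,0,0,0,0,0,125],[0,0,0,0,0,0,125],[0,0,0,0,0,0,125],[0,0,-0.5,0,0,0,125],[0,0,-1,0,0,0,125]]]'
$H '[[[0,0,-0.4,0,0,0,0],[0,0,-0.4,0,0,-0.37,0],[0,0,-0.4,0,0,-0.74,0],[0,0,-0.4,0,0,-1,0]]]'>/dev/null
$H '[[[0,0,0,0,0,-0.37,0],[0,0,0,0,0,-0.74,0],[0,0,0,0,0,-1,0]]]'>/dev/null
$H '[[[0,0,0,0,0,-0.37,0],[0,0,0,0,0,-0.45,0],[0,0,0,0,0,-0.45,0]]]'
python3 - <<'E'
from fit import *
for y in (.309,.312,.315):
  F=[.4565,y,.071]; P=np.array([[.02,.046],[.02,-.046]])@rot(.071)+F[:2]; print(w2p('side',np.c_[P,[.057,.057]]).round(1))
f=cams.grab_frame('top'); cv2.imwrite('pics/t2.png',f)
M=np.array([[.03,.065,.01],[-.03,.065,.01],[-.03,-.065,.01],[.03,-.065,.01]])
print(fit([.5508,.038,-.274],M,[(0,1),(1,2),(2,3),(3,0)],f,3))
E
python3 mv.py .551 .038 .2 -1.845
```

```text
t: 6.75
eef_pos: [0.4981, 0.2132, 0.1838]
ee_rot: [-3.14, -0.001, -3.071]
force: [0.8, 0.2, -0.2]
width: 0.0445
gripper_force: 0.0
t: 8.0
eef_pos: [0.4983, 0.2135, 0.2152]
ee_rot: [3.141, -0.0, -1.846]
force: [0.5, -0.6, 0.4]
width: 0.0876
gripper_force: 0.0
[[298.2 245.9]
 [315.7 232.9]]
[[297.5 246.4]
 [315.1 233.3]]
[[296.9 246.8]
 [314.5 233.7]]
(array([ 0.55096713,  0.03819996, -0.27399759]), [np.float64(-0.35), np.float64(-0.35), np.float64(-0.35), np.float64(-0.35)])
pos [0.4983 0.2135 0.2152] rot [ 3.141 -0.    -1.847] w 0.0878 t 8.05 | shift [ 1.931 -1.232  0.19 ] turn [ 0.    -0.001 -0.004] shift if at new yaw [ 1.934 -1.228  0.19 ]
```

```bash
H="python3 -m handwheel"
$H '[[[0.5,-0.4,0,0,0,0,0],[1,-0.7,0.1,0,0,0,0]]]'>/dev/null
$H '[[[0.5,-0.4,0,0,0,0,0],[0.93,-0.53,0.1,0,0,0,0],[0.93,-0.53,0.1,0,0,0,0]]]'>/dev/null
$H '[[[0,0,0.6,0,0,0,0],[0,0,1,0,0,0,0],[0,0,1,0,0,0,0],[0,0,1,0,0,0,0]]]'>/dev/null
python3 mv.py .551 .038 .004 -1.845
```

```text
pos [0.5522 0.0391 0.1207] rot [-3.140e+00  1.000e-03 -1.845e+00] w 0.0877 t 9.175 | shift [0.017 0.013 1.459] turn [-0.003  0.001 -0.   ] shift if at new yaw [0.017 0.011 1.459]
```

```bash
H="python3 -m handwheel"
$H '[[[0.02,0.01,0.6,0,0,0,0],[0.02,0.01,1,0,0,0,0],[0.02,0.01,1,0,0,0,0]]]'>/dev/null
$H '[[[0,0,0.25,0,0,0,0],[0,0,0.45,0,0,0,0],[0,0,0.45,0,0,0,0]]]'
$H '[[[0,0,0,0,0,0,255],[0,0,0,0,0,0,255],[0,0,0,0,0,0,255],[0,0,0,0,0,0,255]]]' 35
$H '[[[0,0,-0.3,0,0,0,255],[0,0,-0.6,0,0,0,255],[0,0,-1,0,0,0,255],[0,0,-1,0,0,0,255]]]'
python3 mv.py .4615 .3124 .1 -1.5
```

```text
t: 9.93
eef_pos: [0.5501, 0.0372, 0.0036]
ee_rot: [3.141, -0.0, -1.846]
force: [-0.4, -0.1, -0.2]
width: 0.0878
gripper_force: 0.0
t: 10.42
eef_pos: [0.5502, 0.0372, 0.0037]
ee_rot: [-3.141, 0.0, -1.846]
force: [-1.5, 0.6, 3.8]
width: 0.0594
gripper_force: 35.0
t: 10.92
eef_pos: [0.5516, 0.0376, 0.0859]
ee_rot: [-3.138, 0.003, -1.845]
force: [0.8, 0.2, -1.3]
width: 0.0597
gripper_force: 35.0
pos [0.5516 0.0376 0.0859] rot [-3.138e+00  3.000e-03 -1.845e+00] w 0.0597 t 10.925 | shift [-3.001  2.015 -0.176] turn [-0.009  0.004 -0.691] shift if at new yaw [-3.506  0.881 -0.177]
```

```bash
H="python3 -m handwheel"
$H '[[[0,0,-0.6,0,0,0,255],[0,0,-1,0,0,-0.3,255],[0,0,-1,0,0,-0.69,255],[0,0,-1,0,0,-0.69,255]]]'>/dev/null
$H '[[[-0.5,0.1,-0.4,0,0,0,255],[-1,0.2,-0.5,0,0,0,255]]]'>/dev/null
$H '[[[-0.5,0.1,0,0,0,0,255],[-1,0.3,0,0,0,0,255]]]'>/dev/null
$H '[[[-0.5,0.2,0,0,0,0,255],[-1,0.3,0,0,0,0,255],[-1,0.3,0,0,0,0,255]]]'>/dev/null
python3 mv.py .4615 .3112 .085 -1.5
```

```text
pos [0.4683 0.2739 0.2021] rot [ 3.140e+00 -1.000e-03 -1.502e+00] w 0.0594 t 12.3 | shift [-0.472  0.051  1.463] turn [ 0.003 -0.002 -0.005] shift if at new yaw [-0.471  0.052  1.463]
```

```bash
H="python3 -m handwheel"
$H '[[[-0.47,0.05,0,0,0,0,255],[-0.47,0.05,0.5,0,0,0,255],[-0.47,0.05,0.9,0,0,0,255]]]'>/dev/null
$H '[[[0,0,0.3,0,0,0,255],[0,0,0.6,0,0,0,255],[0,0,0.6,0,0,0,255],[0,0,0.6,0,0,0,255]]]'
python3 mv.py .4615 .3112 .075 -1.5
python3 - <<'E'
from h import *
crop('side',250,170,110,90,7,'c6.png')
E
```

```text
t: 13.18
eef_pos: [0.4631, 0.3091, 0.0838]
ee_rot: [-3.141, -0.0, -1.502]
force: [-0.0, -0.3, -0.1]
width: 0.0595
gripper_force: 35.0
pos [0.4631 0.3091 0.0838] rot [-3.141 -0.    -1.502] w 0.0595 t 13.175 | shift [-0.028  0.019  0.11 ] turn [-0.    -0.001 -0.005] shift if at new yaw [-0.028  0.019  0.11 ]
```

View pics/c6.png

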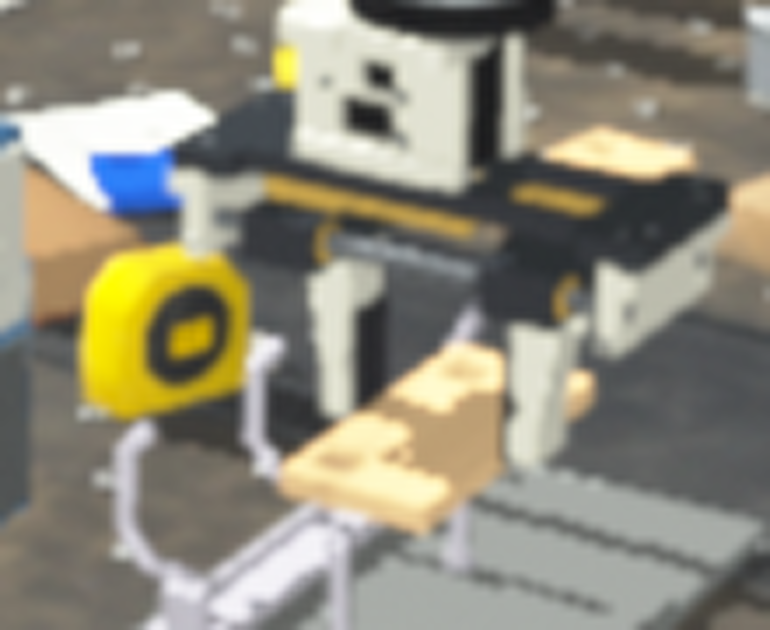

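```bash
python3 - <<'E'
from fit import *
F=np.array([.4565,.312]);R=rot(.071)
P=np.array([[.02,.046],[.02,-.046]])@R+F
for z in (.057,.05,.04,.03): print('post',z,w2p('side',np.c_[P,[z,z]]).round(1).tolist())
B=np.array([[.015,.0472],[.015,-.0448]])@rot(.069)+[.4631,.3091]
for z in(.0838,.0898): print('hole',w2p('side',np.c_[B,[z]*2]).round(1).tolist())
g=cv2.imread('pics/c6.png'); g=cv2.resize(g,(110,90),interpolation=cv2.INTER_AREA); gg=cv2.cvtColor(g,6).astype(int)
for v in (77,79,81): print(v+170,'L',gg[v,42:56].tolist(),'R',gg[v,60:72].tolist())
E
```

```text
post 0.057 [[297.5, 246.4], [315.1, 233.3]]
post 0.05 [[297.5, 248.8], [315.1, 235.7]]
post 0.04 [[297.5, 252.3], [315.0, 239.0]]
post 0.03 [[297.4, 255.8], [314.9, 242.3]]
hole [[297.6, 236.4], [315.3, 223.9]]
hole [[297.6, 234.3], [315.4, 221.8]]
247 L [234, 243, 244, 241, 228, 220, 222, 196, 154, 142, 124, 104, 100, 99] R [170, 170, 170, 183, 194, 195, 179, 166, 169, 170, 170, 170]
249 L [242, 243, 243, 240, 224, 204, 201, 171, 124, 103, 99, 103, 122, 137] R [145, 145, 158, 186, 200, 197, 183, 170, 170, 170, 170, 170]
251 L [231, 217, 196, 171, 169, 184, 193, 165, 123, 110, 125, 141, 156, 169] R [164, 154, 148, 159, 165, 161, 153, 135, 130, 138, 142, 154]
```

```bash
python3 - <<'E'
from fit import *
g=cv2.imread('pics/c6.png')
for off,c in ((.0012,(0,0,255)),):
  def d(P,z,c):
    for p in w2p('side',np.c_[P,[z]*len(P)]):
        cv2.circle(g,tuple(int(q) for q in (p-[250,170]+.5)*7),2,c,-1)
  q=lambda M:np.array(M)@rot(.069)+[.4631,.3091]
  for z,c in((.0798,(255,0,0)),(.0898,(0,0,255))):
    d(q([[.03,.0662],[-.03,.0662],[-.03,-.0638]]),z,c)
    d(q([[.015+a,.0012+s*.046+b] for s in(1,-1) for a in(-.008,.008) for b in (-.009,.009)]),z,c)
d(np.array([[.02,.046],[.02,-.046]])@rot(.071)+[.4565,.312],.045,(0,255,0))
cv2.imwrite('pics/c7.png',g[300:630,230:630])
E
```

```text
(no output)
```

View pics/c7.png

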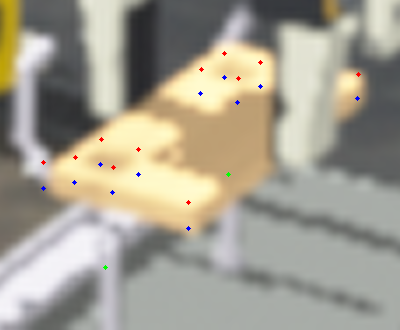

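```bash
H="python3 -m handwheel"
$H '[[[-0.02,0.01,0.15,0,0,0,255],[-0.02,0.01,0.3,0,0,0,255],[-0.02,0.01,0.45,0,0,0,255],[-0.02,0.01,0.45,0,0,0,255]]]'
```

```text
t: 13.72
eef_pos: [0.4612, 0.31, 0.0459]
ee_rot: [3.14, -0.002, -1.501]
force: [-0.1, 0.1, -0.7]
width: 0.0596
gripper_force: 35.0
```

```bash
H="python3 -m handwheel"
$H '[[[0,0,0.15,0,0,0,255],[0,0,0.3,0,0,0,255],[0,0,0.38,0,0,0,255],[0,0,0.38,0,0,0,255]]]'
$H '[[[0,0,0,0,0,0,50],[0,0,0,0,0,0,50],[0,0,0,0,0,0,50]]]'
$H '[[[0,0,-0.4,0,0,0,50],[0,0,-1,0,0,0,50]]]' >/dev/null
$H '[[[0,0,-0.5,0,0,0,50],[0,0,-1,0,0,0,50],[0,0,-1,0,0,0,50]]]'
$H '[[[0.5,-0.5,0,0,0,0,0],[1,-1,0,0,0,0,0]]]'>/dev/null
$H '[[[0.5,-0.5,0,0,0,0,0],[1,-1,0,0,0,0,0],[1,-1,0,0,0,0,0]]]'>/dev/null
python3 - <<'E'
from fit import *
f=cams.grab_frame('top'); cv2.imwrite('pics/t3.png',f)
M=np.array([[.03,.065,.01],[-.03,.065,.01],[-.03,-.065,.01],[.03,-.065,.01]])
print(fit([.6682,-.1214,-.064],M,[(0,1),(1,2),(2,3),(3,0)],f,3))
s=cams.grab_frame('side')
im=np.zeros((500,770,3),np.uint8); a=cv2.resize(f[190:270,220:300],None,fx=5,fy=5,interpolation=2); b=cv2.resize(s[200:290,260:334],None,fx=5,fy=5,interpolation=2); im[:400,:400]=a; im[:450,400:]=b; cv2.imwrite('pics/c8.png',im)
E
python3 mv.py .6682 -.1214 .2 -1.635
```

```text
t: 14.22
eef_pos: [0.4616, 0.3105, 0.0162]
ee_rot: [3.141, -0.001, -1.501]
force: [-0.2, -0.4, -1.1]
width: 0.059
gripper_force: 35.0
t: 14.6
eef_pos: [0.462, 0.311, 0.0173]
ee_rot: [-3.141, 0.001, -1.501]
force: [0.3, 0.0, -0.7]
width: 0.0706
gripper_force: 0.0
t: 15.22
eef_pos: [0.4633, 0.3123, 0.1808]
ee_rot: [-3.136, 0.005, -1.5]
force: [0.5, 0.1, 0.6]
width: 0.0705
gripper_force: 0.0
(array([ 0.66815865, -0.12134592, -0.06399919]), [np.float64(-0.35), np.float64(-0.29), np.float64(-0.35), np.float64(-0.3)])
pos [0.6323 0.1615 0.1756] rot [ 3.140e+00 -1.000e-03 -1.503e+00] w 0.0876 t 15.95 | shift [ 3.559 -0.206 -0.304] turn [ 0.004 -0.001  0.265] shift if at new yaw [ 3.5   -0.674 -0.305]
```

View pics/c8.png

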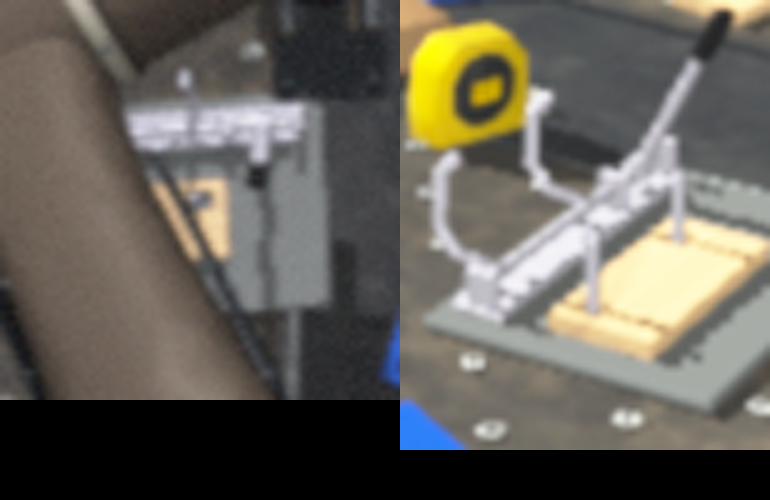

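The side crop shows board A flat over both posts (at crop 592,235 and 680,180). Now board B.

```bash
H="python3 -m handwheel"
$H '[[[0.5,0,0,0,0,0.26,0],[1,0,0,0,0,0.26,0]]]'>/dev/null
$H '[[[0.5,-0.2,0,0,0,0,0],[1,-0.3,0,0,0,0,0]]]'>/dev/null
$H '[[[0.5,-0.2,0,0,0,0,0],[1,-0.3,0.5,0,0,0,0],[1,-0.3,0.8,0,0,0,0],[1,-0.3,0.8,0,0,0,0]]]'>/dev/null
python3 mv.py .6682 -.1214 .004 -1.635
```

```text
pos [ 0.6746 -0.0793  0.1108] rot [ 3.137 -0.    -1.63 ] w 0.0875 t 16.95 | shift [0.529 0.043 1.335] turn [ 0.009 -0.001  0.009] shift if at new yaw [0.53  0.046 1.335]
```

```bash
H="python3 -m handwheel"
$H '[[[0.53,0.04,0,0,0,0,0],[0.53,0.04,0.5,0,0,0,0],[0.53,0.04,0.8,0,0,0,0],[0.53,0.04,0.8,0,0,0,0]]]'>/dev/null
python3 mv.py .6682 -.1214 .004 -1.635
```

```text
pos [ 0.6702 -0.1209  0.0486] rot [ 3.14  -0.    -1.629] w 0.0877 t 17.45 | shift [0.008 0.023 0.558] turn [ 0.004 -0.     0.012] shift if at new yaw [0.008 0.024 0.558]
```

```bash
H="python3 -m handwheel"
$H '[[[0.01,0.02,0.3,0,0,0.01,0],[0.01,0.02,0.55,0,0,0.01,0],[0.01,0.02,0.55,0,0,0.01,0]]]'
$H '[[[0,0,0,0,0,0,255],[0,0,0,0,0,0,255],[0,0,0,0,0,0,255],[0,0,0,0,0,0,255]]]' 35
$H '[[[0,0,-0.3,0,0,0,255],[0,0,-0.6,0,0,0,255],[0,0,-1,0,0,0,255]]]' >/dev/null
$H '[[[0,0,-0.5,0,0,0,255],[0,0,-1,0,0,0,255]]]' >/dev/null
$H '[[[-0.4,0,-0.4,0,0,-0.27,255],[-0.8,0,-0.5,0,0,-0.27,255],[-0.8,0,-0.5,0,0,-0.27,255]]]'
python3 mv.py .4615 .3115 .2 -1.5
```

```text
t: 17.82
eef_pos: [0.6694, -0.1219, 0.0057]
ee_rot: [3.141, -0.0, -1.634]
force: [0.1, -2.0, 0.0]
width: 0.0876
gripper_force: 0.0
t: 18.32
eef_pos: [0.6694, -0.1228, 0.0057]
ee_rot: [-3.141, 0.0, -1.636]
force: [-1.0, 1.1, 3.6]
width: 0.0591
gripper_force: 35.0
t: 19.32
eef_pos: [0.6738, -0.0571, 0.2061]
ee_rot: [-3.14, 0.0, -1.499]
force: [-0.2, -0.7, -0.6]
width: 0.059
gripper_force: 35.0
pos [ 0.6738 -0.0571  0.2061] rot [-3.14   0.    -1.499] w 0.059 t 19.325 | shift [-4.787  2.316  0.074] turn [-0.004  0.001  0.002] shift if at new yaw [-4.784  2.322  0.076]
```

```bash
H="python3 -m handwheel"
$H '[[[-0.5,0.25,0,0,0,0,255],[-1,0.5,0,0,0,0,255]]]'>/dev/null
$H '[[[-0.5,0.25,0,0,0,0,255],[-1,0.5,0,0,0,0,255]]]'>/dev/null
$H '[[[-0.5,0.25,0,0,0,0,255],[-1,0.5,0,0,0,0,255]]]'>/dev/null
$H '[[[-0.5,0.25,0,0,0,0,255],[-1,0.5,0,0,0,0,255],[-1,0.5,0,0,0,0,255]]]'>/dev/null
python3 mv.py .4615 .3114 .085 -1.5
```

```text
pos [0.4902 0.2505 0.2046] rot [ 3.141 -0.    -1.498] w 0.0594 t 20.45 | shift [-0.786  0.302  1.495] turn [ 0.001 -0.     0.004] shift if at new yaw [-0.785  0.304  1.495]
```

```bash
H="python3 -m handwheel"
$H '[[[-0.5,0.3,0,0,0,0,255],[-0.79,0.3,0.4,0,0,0,255],[-0.79,0.3,0.9,0,0,0,255],[-0.79,0.3,0.9,0,0,0,255]]]'>/dev/null
$H '[[[0,0,0.3,0,0,0,255],[0,0,0.55,0,0,0,255],[0,0,0.55,0,0,0,255],[0,0,0.55,0,0,0,255]]]'
python3 mv.py .4615 .3114 .05 -1.5
```

```text
t: 21.45
eef_pos: [0.464, 0.3107, 0.0906]
ee_rot: [-3.14, 0.001, -1.501]
force: [-0.0, 0.4, -1.4]
width: 0.0592
gripper_force: 35.0
pos [0.464  0.3107 0.0906] rot [-3.140e+00  1.000e-03 -1.501e+00] w 0.0592 t 21.45 | shift [-0.011  0.032  0.508] turn [-0.003  0.002 -0.002] shift if at new yaw [-0.011  0.031  0.508]
```

```bash
H="python3 -m handwheel"
$H '[[[-0.01,0.02,0.15,0,0,0,255],[-0.01,0.02,0.3,0,0,0,255],[-0.01,0.02,0.45,0,0,0,255],[-0.01,0.02,0.52,0,0,0,255],[-0.01,0.02,0.52,0,0,0,255]]]'
python3 mv.py .4615 .3114 .027 -1.5
```

```text
t: 22.08
eef_pos: [0.4611, 0.3108, 0.0467]
ee_rot: [3.141, -0.001, -1.501]
force: [0.1, 0.8, 0.6]
width: 0.059
gripper_force: 35.0
pos [0.4611 0.3108 0.0467] rot [ 3.141e+00 -1.000e-03 -1.501e+00] w 0.059 t 22.075 | shift [-0.007 -0.005  0.246] turn [ 0.002 -0.002 -0.001] shift if at new yaw [-0.007 -0.005  0.246]
```

```bash
H="python3 -m handwheel"
$H '[[[0,0,0.13,0,0,0,255],[0,0,0.25,0,0,0,255],[0,0,0.25,0,0,0,255]]]'
$H '[[[0,0,0,0,0,0,50],[0,0,0,0,0,0,50],[0,0,0,0,0,0,50]]]'
$H '[[[0,0,-0.4,0,0,0,50],[0,0,-1,0,0,0,50]]]' >/dev/null
$H '[[[0,0,-0.5,0,0,0,50],[0,0,-1,0,0,0,50]]]' >/dev/null
$H '[[[0.5,0,-0.4,0,0,0.37,125],[0.7,0,-0.8,0,0,0.74,125],[0.7,0,-0.8,0,0,1,125]]]' >/dev/null
$H '[[[0,0,0,0,0,0.37,125],[0,0,0,0,0,0.74,125],[0,0,0,0,0,1,125],[0,0,0,0,0,1,125]]]' >/dev/null
$H '[[[0,0,0,0,0,0.37,125],[0,0,0,0,0,0.74,125],[0,0,0,0,0,1,125],[0,0,0,0,0,1.0,125]]]'
python3 mv.py .4990 .2145 .2 -3.07
python3 - <<'E'
from h import *
s=cams.grab_frame('side'); cv2.imwrite('pics/s4.png',s)
crop('side',250,170,110,100,4,'c9.png',s)
E
```

```text
t: 22.45
eef_pos: [0.4609, 0.3105, 0.0263]
ee_rot: [3.14, -0.001, -1.501]
force: [-0.3, -0.5, -0.2]
width: 0.0591
gripper_force: 35.0
t: 22.82
eef_pos: [0.4615, 0.3113, 0.0277]
ee_rot: [-3.141, 0.0, -1.501]
force: [-0.9, -0.2, 0.3]
width: 0.0706
gripper_force: 0.0
t: 24.7
eef_pos: [0.4652, 0.2552, 0.2514]
ee_rot: [3.141, 0.0, -2.997]
force: [-0.3, -0.2, 0.1]
width: 0.0447
gripper_force: 0.0
pos [0.4652 0.2552 0.2514] rot [ 3.141  0.    -2.997] w 0.0447 t 24.7 | shift [-0.345 -0.565  0.643] turn [0.    0.    0.146] shift if at new yaw [-0.385 -0.538  0.643]
```

View pics/c9.png

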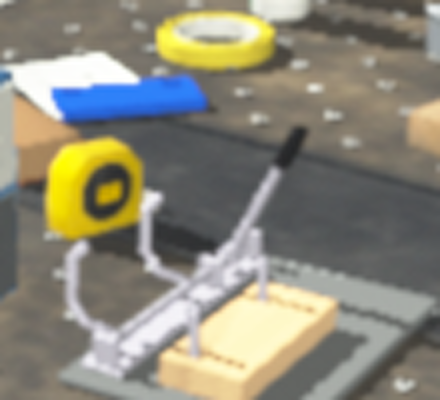

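Both boards are stacked flat on both posts, and the lever is up with its pad at crop (291,147). Next I close the lever by the reverse arc.

```bash
H="python3 -m handwheel"
$H '[[[-0.345,-0.565,0,0,0,0.146,125],[-0.345,-0.565,0.3,0,0,0.146,125],[-0.345,-0.565,0.6,0,0,0.146,125],[-0.345,-0.565,0.6,0,0,0.146,125]]]'
python3 mv.py .499 .2145 .104 -3.07
python3 - <<'E'
from fit import *
for th in (1.1,1.15,1.2):
    p=np.array([[.075-.103*np.cos(th),-.1]])@rot(.071)+[.4565,.312]; z=.024+.103*np.sin(th); print(th,p,z,w2p('side',np.c_[p,[z]]))
E
```

```text
t: 25.25
eef_pos: [0.4981, 0.2135, 0.2018]
ee_rot: [-3.14, -0.003, -3.071]
force: [0.2, -0.1, 0.8]
width: 0.0445
gripper_force: 0.0
pos [0.4981 0.2135 0.2018] rot [-3.140e+00 -3.000e-03 -3.071e+00] w 0.0445 t 25.25 | shift [-0.016  0.014  1.223] turn [-0.004 -0.006 -0.002] shift if at new yaw [-0.012  0.012  1.223]
1.1 [[0.49180239 0.21425811]] 0.11579435808632785 [[322.57467019 206.17979915]]
1.15 [[0.49643688 0.21458771]] 0.11801468584683367 [[321.11646335 205.0910404 ]]
1.2 [[0.50117626 0.21492477]] 0.1200000258546243 [[319.62511897 204.0756887 ]]
```

```bash
H="python3 -m handwheel"
$H '[[[0.015,0.01,0.5,0,0,0,125],[0.015,0.01,1,0,0,0,125],[0.015,0.01,1,0,0,0,125]]]' >/dev/null
$H '[[[0,0,0.22,0,0,0,125],[0,0,0.22,0,0,0,255],[0,0,0.22,0,0,0,255],[0,0,0.22,0,0,0,255],[0,0,0.22,0,0,0,255]]]' 15
python3 - <<'E'
import numpy as np
p=lambda t:np.array([.103*np.cos(t),-.103*np.sin(t)])/.08
for t in (.9,.7,.5,.3,.1,.05): print(t,(p(t)-p(1.13)).round(2),(p(t)-p(.5)).round(2))
E
```

```text
t: 26.25
eef_pos: [0.4981, 0.2154, 0.1068]
ee_rot: [3.141, 0.001, -3.073]
force: [-2.2, 1.2, 5.0]
width: 0.016
gripper_force: 15.0
0.9 [0.25 0.16] [-0.33 -0.39]
0.7 [0.44 0.34] [-0.15 -0.21]
0.5 [0.58 0.55] [0. 0.]
0.3 [0.68 0.78] [0.1  0.24]
0.1 [0.73 1.04] [0.15 0.49]
0.05 [0.74 1.1 ] [0.16 0.55]
```

```bash
H="python3 -m handwheel"
$H '[[[0.13,0,0.07,0,0,0,255],[0.25,0,0.16,0,0,0,255],[0.44,0,0.34,0,0,0,255],[0.58,0,0.55,0,0,0,255],[0.58,0,0.55,0,0,0,255]]]'
$H '[[[0.06,0,0.12,0,0,0,255],[0.1,0,0.24,0,0,0,255],[0.13,0,0.36,0,0,0,255],[0.15,0,0.49,0,0,0,255],[0.15,0,0.56,0,0,0,255]]]'
$H '[[[0,0,0,0,0,0,255],[0,0,0.03,0,0,0,255]]]'
```

```text
t: 26.88
eef_pos: [0.4506, 0.2116, 0.0611]
ee_rot: [-3.141, -0.001, -3.073]
force: [0.1, -0.5, -2.7]
width: 0.0158
gripper_force: 15.0
t: 27.5
eef_pos: [0.4397, 0.211, 0.017]
ee_rot: [-3.141, 0.0, -3.073]
force: [-1.6, -6.1, 18.4]
width: 0.0155
gripper_force: 15.0
t: 27.75
eef_pos: [0.4399, 0.211, 0.0151]
ee_rot: [-3.141, 0.001, -3.073]
force: [-3.5, -6.8, 19.4]
width: 0.0156
gripper_force: 15.0
```

```bash
H="python3 -m handwheel"
$H '[[[0,0,-0.05,0,0,0,125],[0,0,-0.05,0,0,0,125],[0,0,-0.05,0,0,0,125]]]' >/dev/null
$H '[[[0,0,-0.4,0,0,0,125],[0,0,-1,0,0,0,125]]]' >/dev/null
$H '[[[0,0,-0.5,0,0,0,125],[0,0,-1,0,0,-0.37,125],[0,0,-1,0,0,-0.74,125],[0,0,-1,0,0,-1,125]]]'
$H '[[[0,-0.5,0,0,0,-0.37,125],[0,-1,0,0,0,-0.74,125],[0,-1,0,0,0,-1,125]]]' >/dev/null
$H '[[[0.5,0,0,0,0,-0.37,125],[1,0,0,0,0,-0.74,125],[1,0,0,0,0,-0.75,125]]]' >/dev/null
$H '[[[0.5,0,0,0,0,0,125],[1,0,0,0,0,0,125]]]' >/dev/null
python3 mv.py .407 -.3703 .12 -1.692
python3 - <<'E'
from h import *
s=cams.grab_frame('side'); cv2.imwrite('pics/s5.png',s)
crop('side',250,170,150,100,5,'c10.png',s)
E
```

```text
t: 28.88
eef_pos: [0.4395, 0.2115, 0.179]
ee_rot: [3.141, 0.001, -2.569]
force: [0.3, -0.7, -1.4]
width: 0.0444
gripper_force: 0.0
pos [ 0.434  -0.0059  0.1785] rot [-3.141  0.    -1.699] w 0.0446 t 29.875 | shift [ 4.561 -0.246  0.73 ] turn [-0.001  0.001 -0.013] shift if at new yaw [ 4.562 -0.216  0.732]
```

View pics/c10.png

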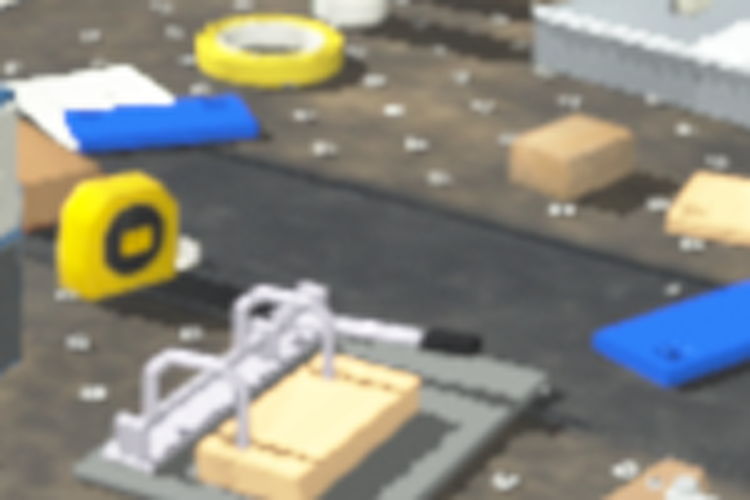

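The arches are closed over the posts and the pad is back at its start pixel (340,238), so the lever is down. Now the cover.

```bash
H="python3 -m handwheel"
$H '[[[0.5,-0.1,0,0,0,0,125],[1,-0.1,0,0,0,0,125]]]' >/dev/null
$H '[[[0.5,-0.1,0,0,0,0,125],[1,-0.1,0,0,0,0,125]]]' >/dev/null
$H '[[[0.5,0,0,0,0,0,125],[1,-0.02,0,0,0,0,125]]]' >/dev/null
$H '[[[0.5,0,0,0,0,0,125],[1,0,0.4,0,0,0,125]]]' >/dev/null
$H '[[[0.5,0,0,0,0,0,125],[0.56,0,0.3,0,0,0,125],[0.56,0,0.3,0,0,0,125]]]'
python3 mv.py .407 -.3703 .053 -1.692
python3 - <<'E'
from fit import *
f=cams.grab_frame('top'); cv2.imwrite('pics/t6.png',f)
M=np.array([[.03,.0425,.01],[-.03,.0425,.01],[-.03,-.0425,.01],[.03,-.0425,.01]])
print(fit([.426,-.1269,.223],M,[(0,1),(1,2),(2,3),(3,0)],f,3))
E
```

```text
t: 31.3
eef_pos: [0.4036, -0.3696, 0.1205]
ee_rot: [3.138, 0.001, -1.701]
force: [-0.4, 1.1, 0.3]
width: 0.0449
gripper_force: 0.0
pos [ 0.4036 -0.3696  0.1205] rot [ 3.138e+00  1.000e-03 -1.701e+00] w 0.0449 t 31.3 | shift [ 0.005 -0.047  0.844] turn [ 0.008  0.003 -0.018] shift if at new yaw [ 0.004 -0.043  0.844]
(array([ 0.425978  , -0.12691344,  0.22299961]), [np.float64(-0.2), np.float64(-0.28), np.float64(-0.2), np.float64(-0.29)])
```

```bash
H="python3 -m handwheel"
$H '[[[0,-0.04,0.5,0,0,-0.01,125],[0,-0.04,0.84,0,0,-0.01,125],[0,-0.04,0.84,0,0,-0.01,125]]]'
$H '[[[0,0,0,0,0,0,255],[0,0,0,0,0,0,255],[0,0,0,0,0,0,255],[0,0,0,0,0,0,255]]]' 20
$H '[[[0,-0.3,0,0,0,0,255],[0,-0.6,0,0,0,0,255],[0,-0.9,0,0,0,0,255],[0,-0.9,0,0,0,0,255]]]'
$H '[[[0,-0.3,0,0,0,0,255],[0,-0.6,0,0,0,0,255],[0,-0.82,0,0,0,0,255],[0,-0.82,0,0,0,0,255]]]'
```

```text
t: 31.72
eef_pos: [0.4074, -0.3692, 0.0546]
ee_rot: [3.139, 0.001, -1.693]
force: [-0.7, -0.4, 0.2]
width: 0.0448
gripper_force: 0.0
t: 32.22
eef_pos: [0.408, -0.3704, 0.056]
ee_rot: [-3.141, -0.0, -1.694]
force: [-0.6, 0.5, 4.3]
width: 0.0117
gripper_force: 20.0
t: 32.72
eef_pos: [0.4816, -0.3793, 0.056]
ee_rot: [-3.139, -0.001, -1.693]
force: [1.3, 2.3, 5.2]
width: 0.0121
gripper_force: 20.0
t: 33.22
eef_pos: [0.5386, -0.3862, 0.055]
ee_rot: [3.13, 0.002, -1.694]
force: [-17.4, 4.9, 14.1]
width: 0.0118
gripper_force: 20.0
```

```bash
H="python3 -m handwheel"
$H '[[[0,0.05,0,0,0,0,125],[0,0.05,0,0,0,0,125],[0,0.05,0,0,0,0,125]]]' >/dev/null
$H '[[[0,0,-0.5,0,0,0,125],[0,0,-1,0,0,0,125]]]' >/dev/null
$H '[[[-0.5,0.4,-0.2,0,0,-0.3,0],[-1,0.4,-0.2,0,0,-0.69,0]]]' >/dev/null
$H '[[[-0.5,0.3,0,0,0,0,0],[-1,0.4,0,0,0,0,0],[-1,0.4,0,0,0,0,0],[-1,0.4,0,0,0,0,0]]]'
python3 mv.py .426 -.1269 .1 -1.348
python3 - <<'E'
from h import *
f=cams.grab_frame('top'); cv2.imwrite('pics/t7.png',f)
crop('top',330,170,130,100,5,'c11.png',f)
E
```

```text
t: 34.6
eef_pos: [0.4709, -0.232, 0.1518]
ee_rot: [-3.14, -0.001, -1.355]
force: [0.0, 0.2, -0.5]
width: 0.0871
gripper_force: 0.0
pos [ 0.4709 -0.232   0.1518] rot [-3.140e+00 -1.000e-03 -1.355e+00] w 0.0871 t 34.6 | shift [-1.404  0.268  0.647] turn [-0.002 -0.001 -0.015] shift if at new yaw [-1.405  0.257  0.648]
```

View pics/c11.png

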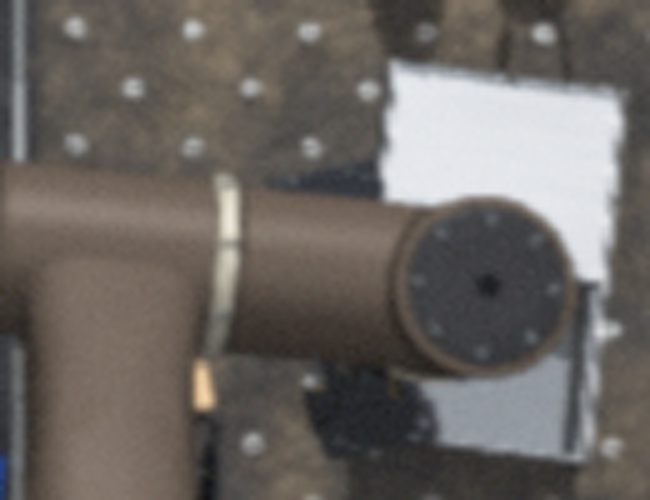

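The cover sits over the rear compartment and the well is open (front edge near crop row 455). Now the short board.

```bash
H="python3 -m handwheel"
$H '[[[-0.5,0.1,0,0,0,-0.01,0],[-1,0.2,0,0,0,-0.01,0]]]' >/dev/null
$H '[[[-0.4,0.06,0.3,0,0,0,0],[-0.4,0.06,0.8,0,0,0,0],[-0.4,0.06,0.8,0,0,0,0],[-0.4,0.06,0.8,0,0,0,0]]]'
python3 mv.py .426 -.1269 .004 -1.348
```

```text
t: 35.4
eef_pos: [0.4268, -0.1276, 0.0882]
ee_rot: [-3.142, -0.001, -1.352]
force: [-0.0, 0.4, 0.7]
width: 0.0877
gripper_force: 0.0
pos [ 0.4268 -0.1276  0.0882] rot [-3.142e+00 -1.000e-03 -1.352e+00] w 0.0877 t 35.4 | shift [-0.011  0.008  1.052] turn [-0.    -0.001 -0.008] shift if at new yaw [-0.01   0.008  1.052]
```

```bash
H="python3 -m handwheel"
$H '[[[-0.01,0.01,0.5,0,0,0,0],[-0.01,0.01,0.98,0,0,0,0],[-0.01,0.01,1,0,0,0,0],[-0.01,0.01,1,0,0,0,0]]]'
$H '[[[0,0,0.03,0,0,0,0],[0,0,0.03,0,0,0,255],[0,0,0.03,0,0,0,255],[0,0,0.03,0,0,0,255],[0,0,0.03,0,0,0,255]]]' 35
$H '[[[0,0,-0.4,0,0,0,255],[0,0,-1,0,0,0,255]]]' >/dev/null
$H '[[[0,0,-0.5,0,0,0.3,255],[0,0,-0.9,0,0,0.69,255],[0,0,-0.9,0,0,0.69,255]]]'
python3 mv.py .447 -.3755 .15 -1.692
```

```text
t: 35.9
eef_pos: [0.4261, -0.1266, 0.0087]
ee_rot: [-3.14, -0.0, -1.351]
force: [0.9, -0.0, -0.5]
width: 0.0876
gripper_force: 0.0
t: 36.52
eef_pos: [0.4249, -0.1264, 0.0051]
ee_rot: [-3.142, -0.0, -1.351]
force: [-0.7, 0.9, 4.7]
width: 0.0592
gripper_force: 35.0
t: 37.15
eef_pos: [0.4263, -0.1263, 0.1594]
ee_rot: [-3.137, 0.001, -1.698]
force: [0.0, 0.8, 0.4]
width: 0.0594
gripper_force: 35.0
pos [ 0.4263 -0.1263  0.1594] rot [-3.137e+00  1.000e-03 -1.698e+00] w 0.0594 t 37.15 | shift [ 3.057 -0.651  0.117] turn [-0.01   0.002 -0.012] shift if at new yaw [ 3.061 -0.633  0.117]
```

```bash
H="python3 -m handwheel"
$H '[[[0.5,-0.1,0,0,0,0,255],[1,-0.25,0,0,0,0,255]]]' >/dev/null
$H '[[[0.5,-0.1,0,0,0,0,255],[1,-0.2,0,0,0,0,255]]]' >/dev/null
$H '[[[0.5,-0.1,0,0,0,0,255],[1,-0.2,0,0,0,0,255],[1.0,-0.2,0.1,0,0,0,255],[1,-0.2,0.3,0,0,0,255]]]' 
python3 mv.py .447 -.3755 .02 -1.692
```

```text
t: 38.15
eef_pos: [0.4459, -0.3708, 0.1315]
ee_rot: [3.141, 0.001, -1.696]
force: [0.2, -0.4, -1.3]
width: 0.0592
gripper_force: 35.0
pos [ 0.4459 -0.3708  0.1315] rot [ 3.141e+00  1.000e-03 -1.696e+00] w 0.0592 t 38.15 | shift [ 0.057 -0.022  1.394] turn [ 0.001  0.001 -0.009] shift if at new yaw [ 0.057 -0.021  1.394]
```

```bash
H="python3 -m handwheel"
$H '[[[0.06,-0.02,0.4,0,0,0,255],[0.06,-0.02,0.8,0,0,0,255],[0.06,-0.02,0.8,0,0,0,255]]]'
$H '[[[0,0,0.3,0,0,0,255],[0,0,0.6,0,0,0,255],[0,0,0.6,0,0,0,255]]]'
$H '[[[0,0,0,0,0,0,60],[0,0,0,0,0,0,60],[0,0,0,0,0,0,60]]]'
$H '[[[0,0,-0.5,0,0,0,60],[0,0,-1,0,0,0,60]]]' >/dev/null
$H '[[[0,-0.3,-0.4,0,0,0,125],[0,-0.7,-0.4,0,0,0,125],[0,-1,-0.4,0,0,0,125],[0,-1,-0.4,0,0,0,125]]]'
python3 mv.py .5375 -.386 .055 -1.692
python3 - <<'E'
from h import *
crop('side',340,150,120,60,6,'c12.png')
E
```

```text
t: 38.52
eef_pos: [0.4451, -0.3739, 0.0658]
ee_rot: [3.135, 0.002, -1.695]
force: [-0.2, 0.1, -0.5]
width: 0.0592
gripper_force: 35.0
t: 38.9
eef_pos: [0.4467, -0.3751, 0.0204]
ee_rot: [3.139, 0.001, -1.695]
force: [-0.1, -0.4, 0.3]
width: 0.0595
gripper_force: 35.0
t: 39.28
eef_pos: [0.4478, -0.3762, 0.0219]
ee_rot: [-3.14, -0.0, -1.696]
force: [-0.6, 0.2, -0.3]
width: 0.0669
gripper_force: 0.0
t: 40.02
eef_pos: [0.5279, -0.3861, 0.1329]
ee_rot: [-3.141, -0.0, -1.696]
force: [-0.6, 0.1, -0.1]
width: 0.045
gripper_force: 0.0
pos [ 0.5279 -0.3861  0.1329] rot [-3.141 -0.    -1.696] w 0.045 t 40.025 | shift [-0.016 -0.118  0.974] turn [-0.001 -0.    -0.007] shift if at new yaw [-0.015 -0.119  0.974]
```

View pics/c12.png

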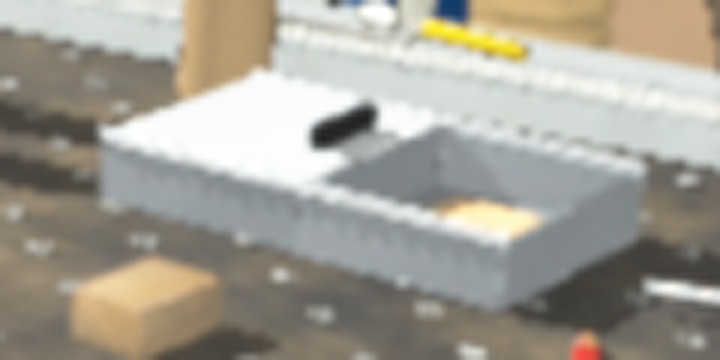

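The short board lies flat in the well and the rib is at the back. Next I shut the cover.

```bash
H="python3 -m handwheel"
$H '[[[-0.015,-0.12,0.5,0,0,0,125],[-0.015,-0.12,0.97,0,0,0,125],[-0.015,-0.12,0.97,0,0,0,125]]]'
$H '[[[0,0,0,0,0,0,255],[0,0,0,0,0,0,255],[0,0,0,0,0,0,255],[0,0,0,0,0,0,255]]]' 20
$H '[[[0,0.3,0,0,0,0,255],[0,0.6,0,0,0,0,255],[0,0.9,0,0,0,0,255],[0,0.9,0,0,0,0,255]]]'
$H '[[[0,0.3,0,0,0,0,255],[0,0.6,0,0,0,0,255],[0,0.75,0,0,0,0,255],[0,0.75,0,0,0,0,255]]]'
$H '[[[0,0.04,0,0,0,0,255],[0,0.08,0,0,0,0,255],[0,0.08,0,0,0,0,255]]]'
```

```text
t: 40.45
eef_pos: [0.5339, -0.3853, 0.053]
ee_rot: [3.136, 0.001, -1.697]
force: [-0.2, -0.5, 0.3]
width: 0.0446
gripper_force: 0.0
t: 40.95
eef_pos: [0.5368, -0.3862, 0.0562]
ee_rot: [-3.14, -0.0, -1.696]
force: [-1.4, 1.0, 3.6]
width: 0.0115
gripper_force: 20.0
t: 41.45
eef_pos: [0.4636, -0.3773, 0.0562]
ee_rot: [-3.141, -0.0, -1.697]
force: [-1.5, -0.6, 2.2]
width: 0.0118
gripper_force: 20.0
t: 41.95
eef_pos: [0.4052, -0.3702, 0.0562]
ee_rot: [-3.141, -0.001, -1.696]
force: [-1.9, -4.2, 5.7]
width: 0.0114
gripper_force: 20.0
t: 42.32
eef_pos: [0.4014, -0.3697, 0.0562]
ee_rot: [-3.138, -0.002, -1.695]
force: [3.5, -4.5, 3.2]
width: 0.0116
gripper_force: 20.0
```

```bash
H="python3 -m handwheel"
$H '[[[0,0.04,0,0,0,0,255],[0,0.08,0,0,0,0,255],[0,0.08,0,0,0,0,255]]]'
```

```text
t: 42.7
eef_pos: [0.4012, -0.3698, 0.0563]
ee_rot: [-3.127, -0.003, -1.695]
force: [21.6, -5.0, -13.7]
width: 0.0115
gripper_force: 20.0
```

```bash
H="python3 -m handwheel"
$H '[[[0,-0.08,0,0,0,0,255],[0,-0.08,0,0,0,0,125],[0,-0.08,0,0,0,0,125],[0,-0.08,0,0,0,0,125]]]'
$H '[[[0,0,-0.5,0,0,0,125],[0,0,-1,0,0,0,125]]]' >/dev/null
$H '[[[0,-0.5,-0.5,0,0,0,125],[0.5,-1,-1,0,0,0,125],[0.5,-1,-1,0,0,0,125]]]' >/dev/null
$H '[[[0.5,-0.5,0,0,0,0,125],[1,-1,0,0,0,0,125],[1,-1,0,0,0,0,125]]]'
python3 - <<'E'
from h import *
f=cams.grab_frame('top'); s=cams.grab_frame('side')
im=np.zeros((600,800,3),np.uint8); im[:325,:520]=cv2.resize(f[150:400,120:520],(520,325),interpolation=2)
im[325:,:500]=cv2.resize(s[165:275,250:450],(500,275),interpolation=2)
im[325:575,500:800]=cv2.resize(s[150:200,360:420],(300,250),interpolation=2)
cv2.imwrite('pics/c13.png',im)
E
```

```text
t: 43.2
eef_pos: [0.3983, -0.3681, 0.0548]
ee_rot: [3.14, 0.001, -1.697]
force: [-0.0, -0.1, 0.2]
width: 0.0364
gripper_force: 0.0
t: 44.2
eef_pos: [0.5428, -0.5091, 0.2106]
ee_rot: [3.136, 0.003, -1.698]
force: [-1.4, 0.8, -0.5]
width: 0.0444
gripper_force: 0.0
```

View pics/c13.png

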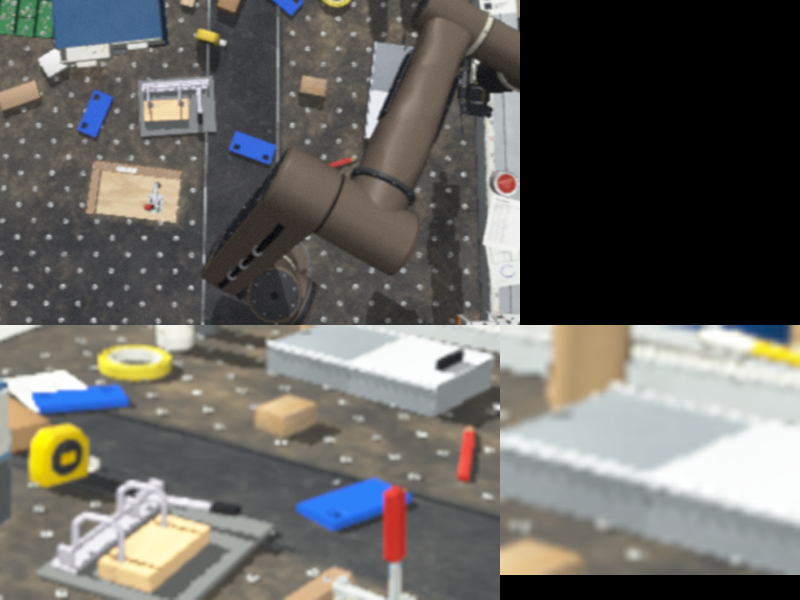

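The boards are filed under closed arches, the cover is shut, and no other boards are visible. Handing in.

```bash
python3 -c "
from station import arm
print(arm.job_done())"
```

```text
the job is handed in; nothing more can be done
None
```

I filed both whole boards over the posts with the lever pressed fully down, put the short board in the case well with the cover slid shut, saw no third whole board or snapped one, and handed the job in (no verdict was returned).

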